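# Clamp a carving blank in a crank-driven vise

### The arm

A 6-joint arm with a two-finger parallel gripper is mounted at the origin on the work surface. World frame = base frame: x ahead of the robot, y to its left, z up, the work surface at z = 0. Lengths are in m, angles in rad, forces in N, time in s.
With the tool pointing down it reaches from about 0.3 to 0.875 m from the base axis. Payload 6.4 kg.
Tool frame: the origin (TCP) lies at the centre of the arm's flange, where the gripper is bolted on; the fingertips stand 173 mm ahead of it and the grasp point (between the pads) lies 155 mm ahead of it (ctrl.pinch_z is the distance from the TCP to the grasp point, in m); z points along the fingers, y is the direction in which the jaws open and shut (so a half turn about z gives the same grasp; the last joint's range is limited). The gripper opens to 85 mm and grips with 20 to 120 N. Pads are 22 mm wide; open, the fingers measure 114 mm over their backs; the gripper's body (76 mm by 85 mm) begins 54 mm behind the grasp point. The pads swing forward as they close: fully open they stand 13 mm farther back than shut.
Start: joints at [-1.515, 0.181, 1.607, -0, 1.354, -0.206], TCP at [0.149, -0.555, 0.405] pointing down, gripper open.
Joint ranges: [-2.99, 2.99], [-0.89, 2.07], [0.3, 2.58], [-1.14, 4.28], [0, 2.63], [-3.12, 3.12]. Speed limits (rad/s): [2.57, 2.57, 3.01, 3.14, 3.14, 3.14].

### API

Orientations are given as a unit quaternion [w, x, y, z].
In Python, from bench import ctrl gives the robot as it stands.
- The arm moves only by the tool drive_tool, never from a script. Its argument "commands" is a list that holds one entry, the list of rows, each a list of 7 numbers: the shift along the tool's x, y, z in units of 50 mm (1.0 is 50 mm), then the turn, a rotation vector about the tool's x, y, z in units of 8 degrees (1.0 is 8 degrees), then the closure in counts, from 0 (fully open) to 255 (shut). A call has 1 to 10 rows; each row shifts and turns the commanded pose from where the row before left it, along the tool's axes as they then stand; what a row does not reach is not made up. A row lasts 1/10 s, in which the tool goes at most 50 mm and 8.59 degrees, less where a joint would pass 70% of its speed; a pose out of reach is approached as far as the arm can. A call is refused whole if a number of a shift passes 1 or a number of a turn 1, either way. A call with a gripper value outside its range is refused whole. The fingers move at their own pace and stop on an object; the grip force is fixed at half the most. Time passes only in rows, so rows that do not move let the fingers close. It gives the time, the measured TCP pose, the force and the opening at its end, in the units of the state.
- ctrl.get_obs(): the state, without advancing time (a new reading comes with each control period).
- ctrl.camera(name): name is "scene" or "top" or "wrist"; returns a dict with "pixels" (420x560x3 uint8, red, green, blue), "depth" (420x560 float32, m along the optical axis (not along the pixel's ray), 0 where there is no reading), "intrinsics" (3x3 intrinsics, pixels), "R" (3x3) and "t" (3): a world point X has camera coordinates R X + t; the wrist camera has in their place "tool_from_camera" (4x4, takes a point from camera to tool coordinates, whose origin is the TCP and whose axes are the flange's). Camera axes: x right, y down, z forward; pixel columns grow to the right and rows downward; lengths in m; the calibration is good to about 2 mm. A picture is of the moment at which its call begins: read the wrist's pose just before it.
- ctrl.hand_in(): hands the job in, once; it reports no verdict.
The state is a dict: "time_s": time; "q": joint angles; "dq": joint speeds; "joint_efforts": joint torques, N m; "eef_pos": TCP position; "eef_rot": TCP orientation; "wrist_force": force on the tool from outside, world axes, zero at the start; "torque": the same for the moment, N m; "opening": opening from 0.0 (shut) to 1.0 (fully open).
Only numpy, scipy, OpenCV 4.12 (cv2) and the standard library are available. Lean on these libraries where they do the work, as an engineer would, in place of code of your own. Each camera call takes 0.05 s, during which the arm holds its last target. There are 200 camera calls.

### The job

Clamp the wooden carving blank in the green vise: fit the loose crank fully down onto the vise's square shaft end and wind it clockwise until the jaws hold the blank firmly, stopping as soon as it is firm because the soft wood bruises if the crank is forced. Work the jaw only by the crank, do not touch the blank or the other things on the table, and leave the crank sitting on the shaft.

Things in the scene. Friction and masses are not known exactly. Their poses are not given: they have to be found in the camera images.
- crank: Removable steel crank, 0.34 kg, lying loose, socket down, on the table left or right of the vise. Origin: centre of the hub's underside; z up, x along the arm to the handle. Square hub 40 x 40 mm, 32 mm tall; in its underside a square socket 22 mm wide, 24 mm deep, sides along x and y. Arm 18 mm wide at z = 22 to 32 mm.
- crank_boss (a point): Where to hold the crank to carry and fit it: centre of the bright square boss on top of the hub, 28 x 28 mm, from z = 32 to 64 mm above the crank's underside (this point: 48 mm), sides along the crank's x and y. Best held with the fingers closing along the crank's y (across the arm).
- crank_handle (a point): Mid-height of the upright red handle, 22 to 23 mm in diameter, 52 mm tall (26 mm above and below this point), 85 mm from the hub's axis along the crank's x, 60 mm above its underside. It spins freely on its pin: a gripper holding it can keep its own yaw all round the circle. The arm's top is 28 mm below this point.
- crank_socket (a point): Centre of the flat blind floor inside the crank's socket, 24 mm above the crank's origin. It meets shaft_top when the crank is fully home. While the square is out of line the crank hangs up about 20 mm higher, on the shoulder of the nose; it drops the rest when turned into line.
- shaft_top (a point): Centre of the top of the vise's vertical drive shaft, 101 mm above the table. First a round tapered nose 4 mm high (13 mm wide at the top, 19 mm at its foot), then a square 20 x 20 mm, 22 mm tall, down to the housing. x and y lie along the square's sides and turn with it: a fitted crank's yaw is this yaw plus a multiple of 90 degrees. Play in the socket: 1 mm each way, 5 degrees.
- vise_housing (a point): Foot of the drive shaft on the brass ring on the green housing, 75 mm above the table. Turning the shaft clockwise seen from above closes the jaw, 40 mm a turn; 1.1 to 1.8 turns are needed. Free-running drag 0.20 N m: about 2.4 N along the path at the handle, less once stopped. The shaft stays where it is left and holds the clamping when the crank is let go.
- vise: Green rack vise bolted to the table. Origin: centre of the bed's underside. Bed 100 (x) by 290 mm (y), 22 mm thick; the blank lies on ways 28 mm above the table. Housing (62 x 52 mm, top at 75 mm) with the shaft at (0, -100 mm); the rest is under 80 mm high. The steel back jaw plate at the +y end has its face set anywhere from y = 91 to 105 mm, not reported.
- jaw: Sliding jaw, 80 mm wide, top 78 mm over the table. Origin at table height below the root of the stiff, dead black rubber pad on its +y face; the pad is 10 mm thick and yields about 1 mm per 60 N, at most 4 mm. Axes as the vise's: it slides along the vise's +y to close.
- blank: Pale basswood blank 58 (x) x 50 (y) x 42 mm (z), 0.16 kg, loose on the ways between the jaws, 1 to 22 mm short of the back jaw. Origin: centre of its underside. The jaw first pushes it lightly to the back jaw, then grips. 10 N of clamping adds about 0.75 N to the handle's resistance: firm at 5 to 8 N along the path; well above (from about 12 N, 200 N clamping) it bruises.
- wax_tin: Round yellow wax tin with a brass lid, 60 mm across, 50 mm tall, a bystander. Origin: centre of its underside; it lies on the opposite side of the vise from the crank.
- mallet: Wooden carver's mallet lying on the table behind the vise on the right, 240 mm long, 60 mm high, a bystander. Origin under the root of its head, x towards the head.
- gouge_a: Carving gouge with wooden handle lying on the right, about 220 mm long, a bystander. Origin under its ferrule.
- gouge_b: Carving gouge with orange handle lying on the right, about 240 mm long, a bystander. Origin under its ferrule.
- pencil: Yellow pencil, 8 mm thick, 150 mm long, lying between robot and vise, a bystander. Origin under its middle.
- battery: Black and red tool battery, 75 x 115 mm, 61 mm tall, behind the vise on the left, a bystander. Origin: centre of its underside.
- stone: Reddish sharpening stone 50 x 150 x 22 mm near the robot on the right, a bystander. Origin: centre of its underside.
Mind the look-alikes: they are no part of the job. There is more than one size of the crank; the job needs the larger.

How it is judged:
On the way, in this order (a step that is already met when the one before it is completed fails the run):
1. the crank is fully down on the square shaft end (distance between crank_socket and shaft_top below 0.005 m and angle between crank's own z axis and vertical below 0.14 rad), for 0.2 s.
2. with the crank on the shaft, the jaw has been wound up to the blank and grips it with more than 20 N (all of step 1 and contact force between jaw and blank above 20 N), for 0.2 s.
At the end, for the whole second after the job is handed in: The crank sits fully home on the shaft (socket floor within 5 mm of the shaft's top, tilt under 8 degrees), let go and still; the jaw still grips the blank with more than 15 N; the blank lies flat on the ways, within 20 mm of the vise's middle line (all of step 1 and contact force between jaw and blank above 15 N and z of blank in the frame of vise between 0.022 and 0.036 m and x of blank in the frame of vise between -0.02 and 0.02 m and angle between blank's own z axis and vertical below 0.1 rad and linear speed of each of crank, blank below 0.02 m/s); the robot touches nothing.
It fails at once if the blank is squeezed with more than 200 N (contact force between jaw and blank above 200 N).
It fails at once if the robot touches the blank (contact force between any of the fingers, the arm and blank above 1 N).
It fails at once if the robot pushes the jaw itself (contact force between any of the fingers, the arm and jaw above 3 N).
It fails at once if another thing on the table is moved by more than 30 mm (distance of any of wax_tin, mallet, gouge_a, gouge_b, pencil, battery, stone from where it was at the start of the episode above 0.03 m).
It also fails if it takes over 72 s, if anything falls off the work surface, if the arm or the gripper's body presses on something with over 40 N, if the wrist force passes 120 N, or if a joint passes its speed limit or range.

## Working session

There is one attempt and no reset: what is moved stays moved. The work goes in short steps, Python scripts to look and compute and a tool call to move; the robot and the scene stay as the last step left them, time stands still between calls to the robot, and variables do not carry over. Pictures are saved under pics/ and viewed, about 8 in all and at most 12, crops included, and the job is handed in when it is done.

Besides the shell and the picture viewer there is one more tool, called after "Emit:" as name(argument=value, ...) on one line, values as JSON. drive_tool: Moves the arm, as the interface text tells. Its arguments: {"type":"object","properties":{"commands":{"type":"array","items":{"type":"array","items":{"type":"array","items":{"type":"number"}}}}},"required":["commands"]}

```bash
ls; mkdir -p pics; cat > h.py <<'E'
import numpy as np, cv2
from bench import ctrl
from scipy.spatial.transform import Rotation as Rn
def obs():
    o=ctrl.get_obs(); return o
def cam(name):
    o=ctrl.get_obs(); c=ctrl.camera(name)
    if name=="wrist":
        q=o["eef_rot"]; T=np.eye(4); T[:3,:3]=Rn.from_quat([q[1],q[2],q[3],q[0]]).as_matrix(); T[:3,3]=o["eef_pos"]
        W=T@np.array(c["tool_from_camera"]); c["Rw"]=W[:3,:3]; c["C"]=W[:3,3]
    else:
        R=np.array(c["R"]); c["Rw"]=R.T; c["C"]=-R.T@np.array(c["t"])
    return c
def cloud(c):
    K=np.array(c["intrinsics"]); d=c["depth"]; v,u=np.mgrid[:d.shape[0],:d.shape[1]]
    P=np.stack([(u-K[0,2])/K[0,0]*d,(v-K[1,2])/K[1,1]*d,d],-1)
    X=P@c["Rw"].T+c["C"]; X[d==0]=np.nan; return X
def onz(c,uv,z):
    K=np.array(c["intrinsics"]); uv=np.atleast_2d(uv).astype(float)
    r=np.c_[(uv-K[[0,1],[2,2]])/K[[0,1],[0,1]],np.ones(len(uv))]@c["Rw"].T
    return c["C"]+r*((z-c["C"][2])/r[:,2])[:,None]
def save(c,n): cv2.imwrite("pics/"+n+".png",c["pixels"][...,::-1])
E
python3 - <<'E'
from h import *
o=obs(); print({k:np.round(o[k],3) for k in o}, ctrl.pinch_z)
a=cam("top"); b=cam("scene")
im=np.hstack([a["pixels"],b["pixels"]])
save(a,"top0"); save(b,"scene0")
for c in(a,b): print(c["C"],c["Rw"].round(3).tolist(),np.array(c["intrinsics"]).round(1).tolist())
np.savez("c0",ta=cloud(a),sa=cloud(b))
E
```

```text
pics
{'time_s': np.float64(0.0), 'q': array([-1.515,  0.182,  1.608, -0.   ,  1.354, -0.206]), 'dq': array([-0.002,  0.   ,  0.   ,  0.001,  0.002,  0.   ]), 'joint_efforts': array([-1.0000e-03, -4.4487e+01, -3.5133e+01, -0.0000e+00,  9.0000e-03,
       -0.0000e+00]), 'eef_pos': array([ 0.149, -0.555,  0.404]), 'eef_rot': array([-0.001,  0.991,  0.131,  0.   ]), 'wrist_force': array([-0.06 ,  0.609, -0.122]), 'torque': array([-0.049, -0.002, -0.024]), 'opening': np.float64(1.001)} 0.1547
[ 0.39866668 -0.04193285  1.08505708] [[-0.027, -0.991, 0.13], [-1.0, 0.028, 0.008], [-0.011, -0.13, -0.992]] [[433.3, 0.0, 281.6], [0.0, 433.3, 208.1], [0.0, 0.0, 1.0]]
[1.06294711 0.54441511 1.28165145] [[-0.76, 0.541, -0.36], [0.65, 0.639, -0.412], [0.007, -0.547, -0.837]] [[499.4, 0.0, 273.0], [0.0, 499.4, 212.1], [0.0, 0.0, 1.0]]
```

View pics/top0.png

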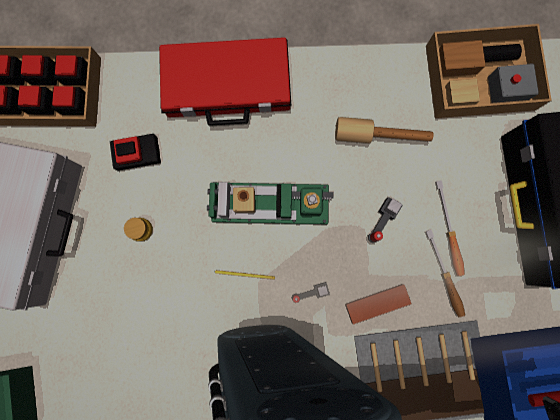

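View pics/scene0.png

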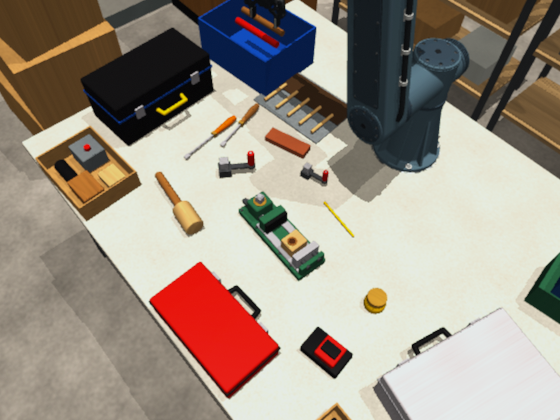

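The top view shows the large crank with its hub near (391,206) and red handle near (376,237). The vise shaft is near (312,200), with the jaws towards image left (world +y). The small decoy crank is at (320,290). Next I'll measure from the depth data.

```bash
python3 - <<'E'
from h import *
d=np.load("c0.npz"); X=d["ta"]; im=cv2.imread("pics/top0.png")
for n,(u,v) in dict(hub=(391,206),handle=(376,237),shaft=(312,199),arm=(384,220)).items():
    print(n,X[v,u].round(4))
# crank boss: points with z .055-.07 around
def box(x0,x1,y0,y1): 
    m=np.zeros(X.shape[:2],bool); m[y0:y1,x0:x1]=1; return m
m=box(365,410,190,250)
for lo,hi in[(.055,.072),(.072,.1),(.015,.045)]:
    k=m&(X[...,2]>lo)&(X[...,2]<hi); P=X[k]; print(lo,k.sum(),P.mean(0).round(4),P.min(0).round(3),P.max(0).round(3))
k=box(295,335,180,225)&(X[...,2]>.09); P=X[k]; print("shaft",k.sum(),P.mean(0).round(4),P.min(0).round(3),P.max(0).round(3))
k=box(200,340,170,235)&(X[...,2]>.015); c=np.argwhere(k)[:,::-1]; 
r=cv2.minAreaRect((X[k][:,:2]*1000).astype(np.float32)); print("vise",r)
k=box(230,260,180,215)&(X[...,2]>.06)&(X[...,2]<.09);print("blank",cv2.minAreaRect((X[k][:,:2]*1000).astype(np.float32)),X[k][:,2].mean())
cv2.imwrite("pics/z0.png",cv2.resize(im[160:260,200:420],None,fx=3.6,fy=3.6,interpolation=cv2.INTER_CUBIC))
E
```

```text
hub [ 0.5301 -0.2937  0.064 ]
handle [ 0.4562 -0.249   0.089 ]
shaft [ 0.5463 -0.1046  0.1036]
arm [ 0.5005 -0.2828  0.031 ]
0.055 166 [ 0.5217 -0.2944  0.0636] [ 0.448 -0.318  0.056] [ 0.547 -0.243  0.071]
0.072 80 [ 0.4588 -0.2531  0.0856] [ 0.449 -0.264  0.076] [ 0.47  -0.243  0.091]
0.015 317 [ 0.5037 -0.28    0.0318] [ 0.447 -0.325  0.015] [ 0.556 -0.242  0.043]
shaft 80 [ 0.5466 -0.1041  0.099 ] [ 0.536 -0.116  0.091] [ 0.559 -0.094  0.104]
vise ((551.9776611328125, -6.3771514892578125), (302.484375, 100.81458282470703), 87.25786590576172)
blank ((556.2302856445312, 56.84770965576172), (48.1904411315918, 58.611148834228516), 88.83961486816406) 0.0704945394415305
```

View pics/z0.png

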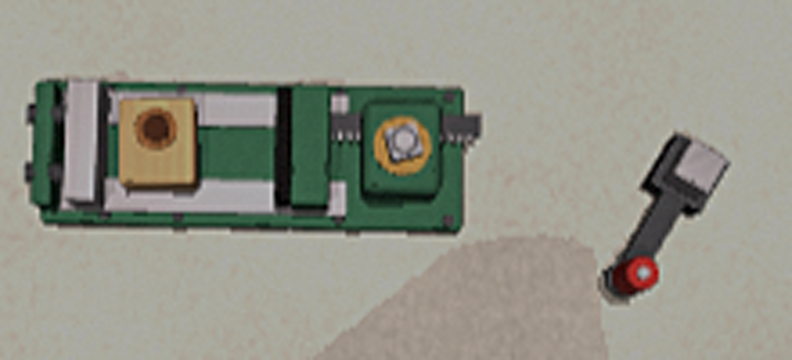

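```bash
cat >> h.py <<'E'
def yaw(o):
    q=o["eef_rot"]; M=Rn.from_quat([q[1],q[2],q[3],q[0]]).as_matrix(); return np.degrees(np.arctan2(M[1,0],M[0,0])),np.degrees(np.arccos(-M[2,2]))
def plan(tgt,psi,n,grip,p0=None,y0=None):
    o=obs(); y=yaw(o)[0] if y0 is None else y0; p=np.array(o["eef_pos"] if p0 is None else p0); dp=(np.array(tgt)-p)/n; dy=(psi-y+180)%360-180; 
    print("dist",np.linalg.norm(dp*n).round(4),"dyaw",round(dy,2))
    for k in range(n):
        a=np.radians(y+dy*k/n); c,s=np.cos(a),np.sin(a)
        print([round(float(v),2) for v in [(c*dp[0]+s*dp[1])/.05,(s*dp[0]-c*dp[1])/.05,-dp[2]/.05,0,0,-dy/n/8]]+[grip],end=",\n")
E
python3 - <<'E'
from h import *
d=np.load("c0.npz"); X=d["ta"]
m=np.zeros(X.shape[:2],bool); m[190:225,365:410]=1
k=m&(X[...,2]>.060)&(X[...,2]<.068); print(cv2.minAreaRect((X[k][:,:2]*1000).astype(np.float32)),k.sum())
plan([.50,-.28,.40],-31,10,0)
print(cam("wrist")["tool_from_camera"])
# vise y profile along middle strip
Y=X[170:235,200:340].reshape(-1,3); 
for xx in(.54,.555,.57):
  s=Y[(abs(Y[:,0]-xx)<.004)]; s=s[s[:,1].argsort()]; print([(round(a*1000),round(b*1000)) for a,b in s[:,1:][::2]])
E
```

```text
((529.5640258789062, -300.975830078125), (27.743024826049805, 28.702964782714844), 54.844520568847656) 135
dist 0.4462 dyaw -46.0
[0.82, -0.35, 0.01, 0.0, 0.0, 0.57, 0],
[0.79, -0.41, 0.01, 0.0, 0.0, 0.57, 0],
[0.75, -0.48, 0.01, 0.0, 0.0, 0.57, 0],
[0.71, -0.54, 0.01, 0.0, 0.0, 0.57, 0],
[0.67, -0.59, 0.01, 0.0, 0.0, 0.57, 0],
[0.62, -0.64, 0.01, 0.0, 0.0, 0.57, 0],
[0.57, -0.69, 0.01, 0.0, 0.0, 0.57, 0],
[0.51, -0.73, 0.01, 0.0, 0.0, 0.57, 0],
[0.45, -0.77, 0.01, 0.0, 0.0, 0.57, 0],
[0.38, -0.81, 0.01, 0.0, 0.0, 0.57, 0],
[[-2.54723652e-04 -9.57652458e-01 -2.87926563e-01  7.31575344e-02]
 [ 9.99999563e-01  1.49268561e-05 -9.34329500e-04 -1.82672010e-04]
 [ 8.99060780e-04 -2.87926675e-01  9.57652036e-01  2.96550584e-02]
 [ 0.00000000e+00  0.00000000e+00  0.00000000e+00  1.00000000e+00]]
[(-179, -2), (-179, 0), (-176, 1), (-173, 2), (-173, 2), (-171, -3), (-169, -3), (-168, 1), (-166, 0), (-164, -1), (-163, 1), (-161, -1), (-159, -3), (-158, 4), (-156, 2), (-154, -1), (-153, 2), (-149, 23), (-146, 21), (-146, 25), (-143, 26), (-141, 25), (-141, 23), (-139, 23), (-137, 21), (-136, 21)
[... 6491 characters left out ...]
66, 71), (68, 72), (69, 68), (71, 70), (73, 71), (76, 69), (76, 67), (78, 73), (78, 70), (80, 70), (80, 70), (88, 25), (89, 22), (91, 26), (91, 24), (93, 45), (93, 23), (94, 76), (94, 58), (94, 19), (94, 37), (94, 36), (94, 71), (96, 78), (98, 80), (98, 77), (100, 79), (102, 81), (103, 78), (105, 78), (105, 77), (107, 79), (110, 80), (110, 77), (112, 77), (113, 75), (114, 81), (115, 78), (120, 58), (123, 55), (125, 41), (126, 23), (126, 52), (126, 51), (127, 62), (129, 66), (129, 61), (132, 62), (132, 61), (134, 64), (136, 65), (137, 61), (139, 60), (142, 58), (152, 1), (154, 4), (154, 2), (157, 2), (160, 1), (160, -2), (162, 1), (165, 2), (165, 0), (168, -3), (170, 3), (171, -4), (173, -1)]
```

```bash
python3 - <<'E'
from h import *
plan([.53,-.301,.35],-35,10,0)
E
```

```text
dist 0.4613 dyaw -50.0
[0.87, -0.29, 0.11, 0.0, 0.0, 0.63, 0],
[0.84, -0.37, 0.11, 0.0, 0.0, 0.63, 0],
[0.8, -0.44, 0.11, 0.0, 0.0, 0.63, 0],
[0.76, -0.51, 0.11, 0.0, 0.0, 0.63, 0],
[0.72, -0.57, 0.11, 0.0, 0.0, 0.63, 0],
[0.66, -0.63, 0.11, 0.0, 0.0, 0.63, 0],
[0.6, -0.69, 0.11, 0.0, 0.0, 0.63, 0],
[0.54, -0.74, 0.11, 0.0, 0.0, 0.63, 0],
[0.48, -0.78, 0.11, 0.0, 0.0, 0.63, 0],
[0.41, -0.82, 0.11, 0.0, 0.0, 0.63, 0],
```

Emit:
drive_tool(commands=[[[0.87,-0.29,0.11,0,0,0.63,0],[0.84,-0.37,0.11,0,0,0.63,0],[0.8,-0.44,0.11,0,0,0.63,0],[0.76,-0.51,0.11,0,0,0.63,0],[0.72,-0.57,0.11,0,0,0.63,0],[0.66,-0.63,0.11,0,0,0.63,0],[0.6,-0.69,0.11,0,0,0.63,0],[0.54,-0.74,0.11,0,0,0.63,0],[0.48,-0.78,0.11,0,0,0.63,0],[0.41,-0.82,0.11,0,0,0.63,0]]])

```text
time_s: 1.15
eef_pos: [0.5321, -0.3014, 0.3492]
eef_rot: [-0.0, 0.952, -0.306, -0.0]
wrist_force: [-1.2, -1.1, 0.0]
opening: 1.005
```

Emit:
drive_tool(commands=[[[0,0,0,0,0,0,0],[0,0,0,0,0,0,0],[0,0,0,0,0,0,0]]])

```text
time_s: 1.45
eef_pos: [0.5301, -0.3033, 0.3495]
eef_rot: [0.0, 0.953, -0.304, -0.0]
wrist_force: [-0.6, 0.1, -0.5]
opening: 1.0
```

```bash
python3 - <<'E'
from h import *
o=obs(); print(o["eef_pos"],yaw(o),o["q"].round(3),o["time_s"])
c=cam("wrist"); save(c,"w1"); X=cloud(c)
Z=X[...,2]
d=np.hypot(X[...,0]-.53,X[...,1]+.301)
for lo,hi,r in[(.058,.07,.03),(.075,.1,.12),]:
    k=(Z>lo)&(Z<hi)&(d<r); P=X[k]; print(k.sum(),P.mean(0).round(4),cv2.minAreaRect((P[:,:2]*1000).astype(np.float32)))
E
```

```text
[ 0.53014393 -0.30326739  0.34946735] (np.float64(-35.38870199434761), np.float64(0.04487703138387078)) [-0.714  0.311  1.564 -0.     1.267  1.475] 1.45
1208 [ 0.5322 -0.302   0.0647] ((531.2168579101562, -301.28143310546875), (27.910449981689453, 28.37541961669922), 56.71185302734375)
698 [ 0.4631 -0.2563  0.0852] ((461.3997802734375, -254.9009552001953), (21.42613410949707, 21.660921096801758), 3.7332088947296143)
```

View pics/w1.png

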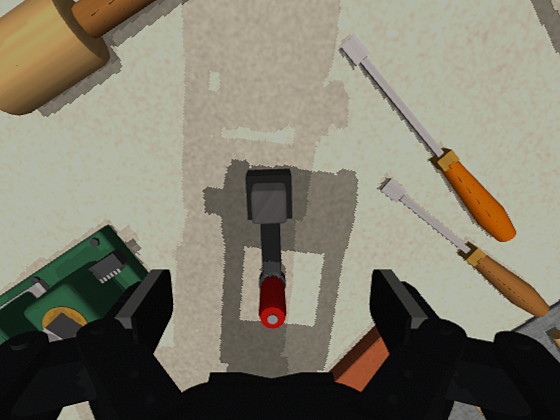

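The wrist view shows the boss at (270,203) and the handle at (272,320). Depth puts the boss centre at (0.5315, -0.3015) with top z 0.064, and the crank's x yaw at about 146.5°, all consistent with the given sizes. Descending to grasp.

Emit:
drive_tool(commands=[[[0,-0.05,0.4,0,0,-0.24,0],[0,0,0.6,0,0,0,0],[0,0,0.6,0,0,0,0],[0,0,0.6,0,0,0,0],[0,0,0.4,0,0,0,0],[0,0,0.26,0,0,0,0],[0,0,0,0,0,0,0],[0,0,0,0,0,0,0]]])

```text
time_s: 2.3
eef_pos: [0.5321, -0.3016, 0.2076]
eef_rot: [0.0, 0.957, -0.288, 0.0]
wrist_force: [0.2, 0.1, -0.6]
opening: 1.002
```

Emit:
drive_tool(commands=[[[0,0,0,0,0,0,255],[0,0,0,0,0,0,255],[0,0,0,0,0,0,255],[0,0,0,0,0,0,255],[0,0,0,0,0,0,255],[0,0,0,0,0,0,255],[0,0,0,0,0,0,255],[0,0,0,0,0,0,255],[0,0,0,0,0,0,255],[0,0,0,0,0,0,255]]])

```text
time_s: 3.3
eef_pos: [0.5325, -0.301, 0.2074]
eef_rot: [0.0, 0.958, -0.288, 0.001]
wrist_force: [-0.9, -1.3, 5.7]
opening: 0.319
```

Opening 0.319 (27 mm) means the boss is held. I'll lift it and move it near the shaft for a look.

```bash
python3 - <<'E'
from h import *
o=obs();print(yaw(o),o["q"].round(2))
plan([.497,-.071,.36],yaw(o)[0],8,255,p0=[.5325,-.301,.36])
E
```

```text
(np.float64(-33.479220226429106), np.float64(0.07359342205741129)) [-0.71  0.5   1.63  0.    1.01  1.45]
dist 0.2327 dyaw 0.0
[-0.39, -0.43, -0.0, 0.0, 0.0, -0.0, 255],
[-0.39, -0.43, -0.0, 0.0, 0.0, -0.0, 255],
[-0.39, -0.43, -0.0, 0.0, 0.0, -0.0, 255],
[-0.39, -0.43, -0.0, 0.0, 0.0, -0.0, 255],
[-0.39, -0.43, -0.0, 0.0, 0.0, -0.0, 255],
[-0.39, -0.43, -0.0, 0.0, 0.0, -0.0, 255],
[-0.39, -0.43, -0.0, 0.0, 0.0, -0.0, 255],
[-0.39, -0.43, -0.0, 0.0, 0.0, -0.0, 255],
```

Emit:
drive_tool(commands=[[[0,0,-0.2,0,0,0,255],[0,0,-0.4,0,0,0,255],[0,0,-0.5,0,0,0,255],[0,0,-0.6,0,0,0,255],[0,0,-0.6,0,0,0,255],[0,0,-0.5,0,0,0,255],[0,0,-0.26,0,0,0,255],[0,0,0,0,0,0,255]]])

```text
time_s: 4.1
eef_pos: [0.5324, -0.3009, 0.3614]
eef_rot: [0.001, 0.958, -0.288, 0.001]
wrist_force: [0.6, -0.2, -3.5]
opening: 0.315
```

Emit:
drive_tool(commands=[[[-0.2,-0.22,0,0,0,0,255],[-0.39,-0.43,0,0,0,0,255],[-0.39,-0.43,0,0,0,0,255],[-0.39,-0.43,0,0,0,0,255],[-0.39,-0.43,0,0,0,0,255],[-0.39,-0.43,0,0,0,0,255],[-0.39,-0.43,0,0,0,0,255],[-0.39,-0.43,0,0,0,0,255],[-0.2,-0.22,0,0,0,0,255]]])

```text
time_s: 5.0
eef_pos: [0.4952, -0.0677, 0.3574]
eef_rot: [-0.001, 0.958, -0.287, -0.002]
wrist_force: [0.8, -0.0, -4.1]
opening: 0.319
```

Emit:
drive_tool(commands=[[[0,0,0,0,0,0,255],[0,0,0,0,0,0,255],[0,0,0,0,0,0,255]]])

```text
time_s: 5.3
eef_pos: [0.4969, -0.0713, 0.3593]
eef_rot: [0.0, 0.958, -0.288, -0.0]
wrist_force: [0.8, -0.1, -3.5]
opening: 0.318
```

```bash
python3 - <<'E'
from h import *
o=obs(); print(o["eef_pos"],yaw(o),o["q"].round(3),o["time_s"])
c=cam("wrist"); save(c,"w2"); X=cloud(c); np.save("w2",X); Z=X[...,2]
d=np.hypot(X[...,0]-.547,X[...,1]+.104)
for lo,hi,r in[(.085,.104,.02),(.0985,.104,.02),(.070,.078,.045)]:
    k=(Z>lo)&(Z<hi)&(d<r); P=X[k]; print(k.sum(),P.mean(0).round(4),cv2.minAreaRect((P[:,:2]*1000).astype(np.float32)),np.argwhere(k).mean(0))
v,u=np.argwhere((Z>.085)&(d<.02)&(Z<.104)).mean(0).astype(int)
I=c["pixels"][max(0,v-60):v+60,max(0,u-80):u+80,::-1]; I=cv2.resize(I,(480,360),interpolation=cv2.INTER_CUBIC)
F=cv2.resize(c["pixels"][...,::-1],(320,240)); out=np.zeros((360,800,3),np.uint8); out[:,:480]=I; out[:240,480:]=F; cv2.imwrite("pics/w2c.png",out); print(u,v)
E
```

```text
[ 0.4968697  -0.07132483  0.35931265] (np.float64(-33.5217334628317), np.float64(0.03090856239224035)) [-0.379  0.064  1.833 -0.     1.245  1.777] 5.3
915 [ 0.5484 -0.1043  0.1001] ((548.1377563476562, -104.14752960205078), (20.04380226135254, 20.00527572631836), 13.719521522521973) [128.77595628 269.47322404]
651 [ 0.5485 -0.1042  0.1009] ((548.197998046875, -104.18861389160156), (19.512706756591797, 19.748613357543945), 13.262252807617188) [128.73886329 269.31336406]
4778 [ 0.5496 -0.1049  0.0756] ((548.2277221679688, -104.10905456542969), (51.901092529296875, 61.88001251220703), 87.14713287353516) [124.62348263 269.31205525]
269 128
```

View pics/w2c.png

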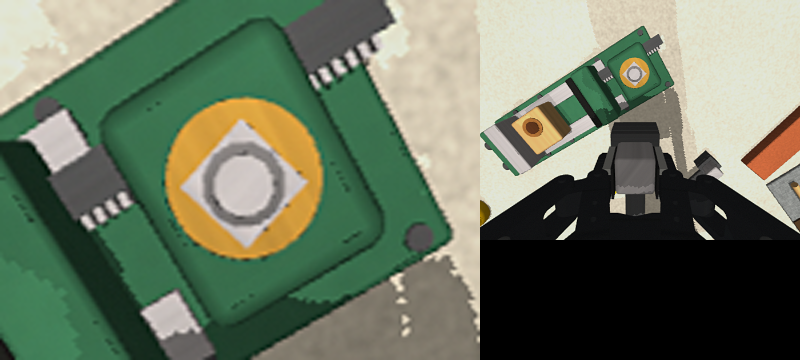

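```bash
python3 - <<'E'
from h import *
X=np.load("w2.npy"); o=obs(); p=np.array([.49687,-.07132]); a=np.radians(-33.52); x=np.array([np.cos(a),np.sin(a)])
for lo,hi in[(.210,.222),(.178,.19)]:
    k=(abs(X[...,2]-(lo+hi)/2)<(hi-lo)/2)&(np.hypot(X[...,0]-p[0],X[...,1]-p[1])<.04); P=X[k]-[*p,0]
    u=P[:,:2]@x; w=P[:,0]*x[1]-P[:,1]*x[0]; print(k.sum(),np.percentile(u,[1,99]).round(4),np.percentile(w,[1,99]).round(4),P[:,2].mean())
    print(np.bincount(np.round((u+.04)*500).astype(int)), [np.median(P[np.abs(u-t)<.002,2]).round(4) for t in (-.01,0,.01,.016)])
plan([.5482,-.1042,.3593],13.5,7,255)
E
```

```text
5858 [-0.0137  0.0132] [-0.0254  0.025 ] 0.2164035230839198
[  0   0   0   0   0   0   0   0   0   0   0   0   0 116 248 316 328 316
 327 337 343 335 352 597 431 863 789 160] [np.float64(0.217), np.float64(0.2171), np.float64(0.2167), np.float64(nan)]
2071 [-0.0394  0.0193] [-0.0197  0.0193] 0.18449997645080413
[ 43  42   0   0   0   0   0   0   0   0   0   0   0   0   0   0   0   0
   0   0   0   0   0   0  44 112 342 369 344 588 187] [np.float64(nan), np.float64(nan), np.float64(0.185), np.float64(0.1851)]
dist 0.0608 dyaw 47.04
[0.17, -0.0, 0.0, 0.0, 0.0, -0.84, 255],
[0.17, 0.02, 0.0, 0.0, 0.0, -0.84, 255],
[0.17, 0.04, 0.0, 0.0, 0.0, -0.84, 255],
[0.16, 0.06, 0.0, 0.0, 0.0, -0.84, 255],
[0.16, 0.08, 0.0, 0.0, 0.0, -0.84, 255],
[0.15, 0.09, 0.0, 0.0, 0.0, -0.84, 255],
[0.13, 0.11, 0.0, 0.0, 0.0, -0.84, 255],
  return _methods._mean(a, axis=axis, dtype=dtype,
  ret = ret.dtype.type(ret / rcount)
```

Emit:
drive_tool(commands=[[[0.17,0,0,0,0,-0.84,255],[0.17,0.02,0,0,0,-0.84,255],[0.17,0.04,0,0,0,-0.84,255],[0.16,0.06,0,0,0,-0.84,255],[0.16,0.08,0,0,0,-0.84,255],[0.15,0.09,0,0,0,-0.84,255],[0.13,0.11,0,0,0,-0.84,255],[0,0,0.3,0,0,0,255],[0,0,0.3,0,0,0,255],[0,0,0,0,0,0,255]]])

```text
time_s: 6.35
eef_pos: [0.5458, -0.1032, 0.3256]
eef_rot: [-0.002, 0.993, 0.117, -0.003]
wrist_force: [-0.3, 0.2, -4.2]
opening: 0.318
```

```bash
python3 - <<'E'
from h import *
o=obs(); print(o["eef_pos"],yaw(o),o["q"].round(3),o["time_s"],o["wrist_force"])
plan([.5482,-.1042,.32],13.5,1,255)
E
```

```text
[ 0.54583268 -0.10323685  0.32562446] (np.float64(13.39735772539218), np.float64(0.4154624570031949)) [-0.401  0.224  1.725  0.     1.2    0.936] 6.35 [-0.26448465  0.22852616 -4.24668412]
dist 0.0062 dyaw 0.1
[0.04, 0.03, 0.11, 0.0, 0.0, -0.01, 255],
```

Small residual, probably still settling. I'll settle, recheck, then descend.

Emit:
drive_tool(commands=[[[0,0,0,0,0,0,255],[0,0,0,0,0,0,255]]])

```text
time_s: 6.55
eef_pos: [0.5475, -0.1036, 0.3299]
eef_rot: [0.0, 0.993, 0.118, 0.0]
wrist_force: [0.0, -0.0, -2.8]
opening: 0.314
```

```bash
python3 - <<'E'
from h import *
o=obs(); print(o["eef_pos"],yaw(o),o["time_s"],o["wrist_force"])
plan([.5482,-.1042,.32],13.5,1,255)
E
```

```text
[ 0.54751578 -0.10355635  0.3298538 ] (np.float64(13.520782635396706), np.float64(0.013656586984498894)) 6.55 [ 0.03168594 -0.0080686  -2.8068648 ]
dist 0.0099 dyaw -0.02
[0.01, 0.02, 0.2, 0.0, 0.0, 0.0, 255],
```

Emit:
drive_tool(commands=[[[0.01,0.02,0.2,0,0,0,255],[0,0,0.15,0,0,0,255],[0,0,0.1,0,0,0,255],[0,0,0.1,0,0,0,255],[0,0,0.1,0,0,0,255],[0,0,0,0,0,0,255]]])

```text
time_s: 7.15
eef_pos: [0.5481, -0.1044, 0.2964]
eef_rot: [-0.0, 0.993, 0.118, -0.0]
wrist_force: [-0.2, 0.3, -4.5]
opening: 0.317
```

Emit:
drive_tool(commands=[[[0,0,0.1,0,0,0,255],[0,0,0.08,0,0,0,255],[0,0,0.06,0,0,0,255],[0,0,0,0,0,0,255],[0,0,0,0,0,0,255]]])

```text
time_s: 7.65
eef_pos: [0.5482, -0.1045, 0.2852]
eef_rot: [-0.0, 0.993, 0.118, -0.0]
wrist_force: [0.4, 0.3, -3.0]
opening: 0.315
```

Emit:
drive_tool(commands=[[[0,0,0.03,0,0,0,255],[0,0,0,0,0,0,255],[0,0,0.03,0,0,0,255],[0,0,0,0,0,0,255]]])

```text
time_s: 8.05
eef_pos: [0.5486, -0.1045, 0.2842]
eef_rot: [0.0, 0.993, 0.118, 0.0]
wrist_force: [-6.0, 1.1, 12.8]
opening: 0.319
```

Force up 12.8 N means the crank has bottomed. Releasing and rising.

Emit:
drive_tool(commands=[[[0,0,-0.04,0,0,0,120],[0,0,0,0,0,0,0],[0,0,0,0,0,0,0],[0,0,0,0,0,0,0],[0,0,0,0,0,0,0],[0,0,-0.3,0,0,0,0],[0,0,-0.5,0,0,0,0],[0,0,-0.5,0,0,0,0],[0,0,-0.2,0,0,0,0],[0,0,0,0,0,0,0]]])

```text
time_s: 9.05
eef_pos: [0.5488, -0.1047, 0.3616]
eef_rot: [0.001, 0.993, 0.118, 0.002]
wrist_force: [0.9, 0.2, 0.0]
opening: 0.999
```

```bash
python3 - <<'E'
from h import *
o=obs(); print(o["eef_pos"],yaw(o),o["time_s"],o["wrist_force"],o["opening"])
c=cam("wrist"); save(c,"w3"); X=cloud(c); Z=X[...,2]
d=np.hypot(X[...,0]-.548,X[...,1]+.104)
for lo,hi,r in[(.135,.15,.028),(.15,.175,.12)]:
    k=(Z>lo)&(Z<hi)&(d<r); P=X[k]; print(k.sum(),P.mean(0).round(4),cv2.minAreaRect((P[:,:2]*1000).astype(np.float32)))
t=cam("top"); X=cloud(t); Z=X[...,2]; 
k=(np.hypot(X[...,0]-.466,X[...,1]+.124)<.022)&(Z>.13); print("top handle",k.sum(),X[k].mean(0) if k.any() else 0)
E
```

```text
[ 0.54880992 -0.10467126  0.36158059] (np.float64(13.565092403169379), np.float64(0.2508655586483474)) 9.05 [0.87013739 0.23717173 0.02706255] 0.9989021820749497
1991 [ 0.5449 -0.1052  0.1416] ((543.4091796875, -105.43412017822266), (28.449016571044922, 27.695476531982422), 14.18553638458252)
410 [ 0.4656 -0.1251  0.1535] ((465.1046142578125, -125.00133514404297), (10.701419830322266, 21.04481315612793), 14.978890419006348)
top handle 738 [ 0.46524639 -0.12291054  0.51044323]
```

View pics/w3.png

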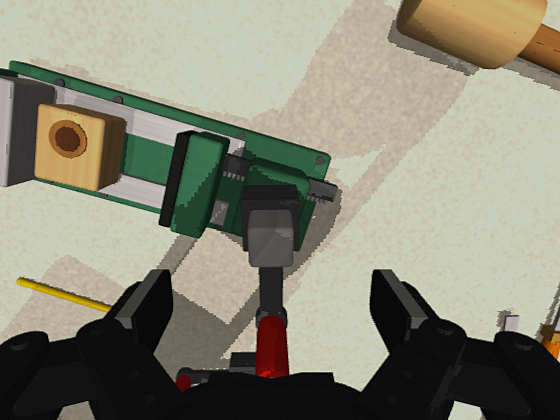

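The crank is down, with the boss top at z 0.1416 (home is 0.141). The boss centre reads about 5 mm off, so I'll settle and check for tilt.

Emit:
drive_tool(commands=[[[0,0,0,0,0,0,0],[0,0,0,0,0,0,0],[0,0,0,0,0,0,0]]])

```text
time_s: 9.45
eef_pos: [0.548, -0.1044, 0.3582]
eef_rot: [-0.0, 0.993, 0.118, -0.001]
wrist_force: [0.4, 0.4, -0.1]
opening: 0.998
```

```bash
python3 - <<'E'
from h import *
o=obs(); print(o["eef_pos"],yaw(o),o["time_s"],o["wrist_force"],o["opening"])
c=cam("wrist"); X=cloud(c); Z=X[...,2]
d=np.hypot(X[...,0]-.546,X[...,1]+.104)
for lo,hi,r in[(.137,.147,.028),(.15,.175,.12),(.105,.114,.03)]:
    k=(Z>lo)&(Z<hi)&(d<r); P=X[k]; A=np.c_[P[:,:2]-P[:,:2].mean(0),np.ones(len(P))]; print(k.sum(),P.mean(0).round(4),cv2.minAreaRect((P[:,:2]*1000).astype(np.float32)),np.linalg.lstsq(A,P[:,2],rcond=None)[0].round(4))
plan([.4655,-.124,.362],13.5,3,0)
E
```

```text
[ 0.54802804 -0.10440615  0.35823561] (np.float64(13.559556837108397), np.float64(0.09787553237801161)) 9.45 [ 0.44147667  0.41058437 -0.07274689] 0.9984716347754801
2016 [ 0.5445 -0.1054  0.1418] ((543.0509643554688, -105.70913696289062), (28.3411865234375, 28.01690673828125), 14.12006664276123) [0.0373 0.018  0.1418]
375 [ 0.466  -0.125   0.1534] ((465.1194152832031, -124.56291198730469), (9.60642147064209, 20.93815040588379), 21.049015045166016) [-0.238  -0.0604  0.1534]
1349 [ 0.5554 -0.1022  0.1109] ((546.479736328125, -104.59211730957031), (40.401153564453125, 40.0565071105957), 14.200867652893066) [0.0621 0.0221 0.1109]
dist 0.085 dyaw -0.06
[-0.57, -0.0, -0.02, 0.0, 0.0, 0.0, 0],
[-0.57, -0.0, -0.02, 0.0, 0.0, 0.0, 0],
[-0.57, -0.0, -0.02, 0.0, 0.0, 0.0, 0],
```

Boss and hub slopes show about a 3° lean towards the handle, which is play under its own weight and inside the 8° limit. I'll grasp the handle where it actually is, about (0.462, -0.1245).

Emit:
drive_tool(commands=[[[-0.59,-0.01,0,0,0,0,0],[-0.59,0,0,0,0,0,0],[-0.59,0,0,0,0,0,0],[0,0,0,0,0,0,0],[0,0,0.3,0,0,0,0],[0,0,0.4,0,0,0,0],[0,0,0.4,0,0,0,0],[0,0,0.24,0,0,0,0],[0,0,0,0,0,0,0],[0,0,0,0,0,0,0]]])

```text
time_s: 10.5
eef_pos: [0.4625, -0.1248, 0.2925]
eef_rot: [-0.0, 0.993, 0.118, 0.0]
wrist_force: [0.5, -0.3, -0.3]
opening: 0.999
```

Emit:
drive_tool(commands=[[[0,0,0,0,0,0,255],[0,0,0,0,0,0,255],[0,0,0,0,0,0,255],[0,0,0,0,0,0,255],[0,0,0,0,0,0,255],[0,0,0,0,0,0,255],[0,0,0,0,0,0,255],[0,0,0,0,0,0,255],[0,0,0,0,0,0,255]]])

```text
time_s: 11.4
eef_pos: [0.4621, -0.1248, 0.2923]
eef_rot: [0.0, 0.993, 0.118, 0.0]
wrist_force: [-1.6, -1.4, 2.4]
opening: 0.239
```

```bash
python3 - <<'E'
from h import *
o=obs(); print(o["eef_pos"],yaw(o),o["time_s"],o["wrist_force"],o["opening"],o["q"].round(2))
E
```

```text
[ 0.46213089 -0.12480516  0.29229138] (np.float64(13.561010087244233), np.float64(0.014893026881150231)) 11.4 [-1.56582815 -1.35849693  2.44452417] 0.2392760146919678 [-0.51  0.1   1.94 -0.    1.1   0.82]
```

```bash
cat >> h.py <<'E'
CX=np.array([.5482,-.1044]); R=.085
def arc(steps,zt=.2953):
    o=obs(); p=np.array(o["eef_pos"]); y=np.radians(yaw(o)[0]); f=np.array(o["wrist_force"])
    r=p[:2]-CX; ph=np.degrees(np.arctan2(r[1],r[0])); a=np.radians(ph)
    t=np.array([np.sin(a),-np.cos(a)]) # clockwise tangent
    print("t",o["time_s"],"phi",round(ph%360,1),"R",np.linalg.norm(r).round(4),"z",p[2].round(4),"open",round(o["opening"],3),"resist",round(-f[:2]@t,2),"radial",round(f[:2]@r/np.linalg.norm(r),2),"fz",f[2].round(1))
    cur=p.copy(); c,s=np.cos(y),np.sin(y); rows=[]
    for d in steps:
        ph-=d; a=np.radians(ph); nx=np.array([*(CX+R*np.array([np.cos(a),np.sin(a)])),zt]); e=nx-cur; cur=nx
        rows.append([round(float(v),2) for v in [(c*e[0]+s*e[1])/.05,(s*e[0]-c*e[1])/.05,-e[2]/.05]]+[0,0,0,255])
    print(rows)
E
python3 -c "
from h import *
arc([4,6]+[8]*7+[4])"
```

```text
t 11.4 phi 193.3 R 0.0885 z 0.2923 open 0.239 resist 0.96 radial 1.84 fz 2.4
[[0.07, -0.12, -0.06, 0, 0, 0, 255], [0.02, -0.18, -0.0, 0, 0, 0, 255], [0.06, -0.23, -0.0, 0, 0, 0, 255], [0.09, -0.22, -0.0, 0, 0, 0, 255], [0.12, -0.2, -0.0, 0, 0, 0, 255], [0.15, -0.19, -0.0, 0, 0, 0, 255], [0.17, -0.16, -0.0, 0, 0, 0, 255], [0.19, -0.14, -0.0, 0, 0, 0, 255], [0.21, -0.11, -0.0, 0, 0, 0, 255], [0.11, -0.04, -0.0, 0, 0, 0, 255]]
```

Emit:
drive_tool(commands=[[[0.07,-0.12,-0.06,0,0,0,255],[0.02,-0.18,0,0,0,0,255],[0.06,-0.23,0,0,0,0,255],[0.09,-0.22,0,0,0,0,255],[0.12,-0.2,0,0,0,0,255],[0.15,-0.19,0,0,0,0,255],[0.17,-0.16,0,0,0,0,255],[0.19,-0.14,0,0,0,0,255],[0.21,-0.11,0,0,0,0,255],[0.11,-0.04,0,0,0,0,255]]])

```text
time_s: 12.4
eef_pos: [0.5011, -0.0322, 0.2963]
eef_rot: [-0.0, 0.993, 0.119, -0.001]
wrist_force: [-10.3, 5.6, 18.2]
opening: 0.241
```

```bash
python3 -c "
from h import *
arc([12]*10)"
```

```text
t 12.4 phi 123.1 R 0.0862 z 0.2963 open 0.241 resist 5.59 radial 10.35 fz 18.2
[[0.35, -0.06, 0.02, 0, 0, 0, 255], [0.36, -0.01, -0.0, 0, 0, 0, 255], [0.35, 0.06, -0.0, 0, 0, 0, 255], [0.33, 0.14, -0.0, 0, 0, 0, 255], [0.29, 0.2, -0.0, 0, 0, 0, 255], [0.24, 0.26, -0.0, 0, 0, 0, 255], [0.19, 0.3, -0.0, 0, 0, 0, 255], [0.12, 0.34, -0.0, 0, 0, 0, 255], [0.05, 0.35, -0.0, 0, 0, 0, 255], [-0.03, 0.35, -0.0, 0, 0, 0, 255]]
```

Resistance includes 18 N vertical and 10 N radial, so the grip is pressing the handle down and inward. I'll ease it by 2 mm up and 1 mm out.

Emit:
drive_tool(commands=[[[0,0,0,0,0,0,255],[-0.01,-0.02,-0.04,0,0,0,255],[0,0,0,0,0,0,255],[0,0,0,0,0,0,255]]])

```text
time_s: 12.8
eef_pos: [0.5005, -0.0323, 0.2979]
eef_rot: [0.0, 0.993, 0.118, -0.0]
wrist_force: [-3.5, -0.0, 7.6]
opening: 0.238
```

```bash
python3 -c "
from h import *
arc([12]*10,zt=.298)"
```

```text
t 12.8 phi 123.5 R 0.0864 z 0.2979 open 0.238 resist 2.96 radial 1.93 fz 7.6
[[0.35, -0.06, -0.0, 0, 0, 0, 255], [0.36, -0.01, -0.0, 0, 0, 0, 255], [0.35, 0.06, -0.0, 0, 0, 0, 255], [0.33, 0.13, -0.0, 0, 0, 0, 255], [0.29, 0.2, -0.0, 0, 0, 0, 255], [0.25, 0.26, -0.0, 0, 0, 0, 255], [0.19, 0.3, -0.0, 0, 0, 0, 255], [0.12, 0.33, -0.0, 0, 0, 0, 255], [0.05, 0.35, -0.0, 0, 0, 0, 255], [-0.03, 0.35, -0.0, 0, 0, 0, 255]]
```

Emit:
drive_tool(commands=[[[0.35,-0.06,-0.02,0,0,0,255],[0.36,-0.01,0,0,0,0,255],[0.35,0.06,0,0,0,0,255],[0.33,0.13,0,0,0,0,255],[0.29,0.2,0,0,0,0,255],[0.25,0.26,0,0,0,0,255],[0.19,0.3,0,0,0,0,255],[0.12,0.34,0,0,0,0,255],[0.05,0.35,0,0,0,0,255],[0,0,0,0,0,0,255]]])

```text
time_s: 13.8
eef_pos: [0.6326, -0.0833, 0.3006]
eef_rot: [0.001, 0.993, 0.117, 0.003]
wrist_force: [5.7, 1.7, 8.2]
opening: 0.236
```

```bash
python3 -c "
from h import *
arc([12]*9,zt=.2988)"
```

```text
t 13.8 phi 14.1 R 0.087 z 0.3006 open 0.236 resist 0.23 radial 5.94 fz 8.2
[[-0.07, 0.35, 0.04, 0, 0, 0, 255], [-0.11, 0.34, -0.0, 0, 0, 0, 255], [-0.17, 0.31, -0.0, 0, 0, 0, 255], [-0.24, 0.27, -0.0, 0, 0, 0, 255], [-0.29, 0.21, -0.0, 0, 0, 0, 255], [-0.32, 0.15, -0.0, 0, 0, 0, 255], [-0.35, 0.08, -0.0, 0, 0, 0, 255], [-0.36, 0.0, -0.0, 0, 0, 0, 255], [-0.35, -0.07, -0.0, 0, 0, 0, 255]]
```

Emit:
drive_tool(commands=[[[-0.05,0.35,0,0,0,0,255],[-0.11,0.34,0,0,0,0,255],[-0.17,0.31,0,0,0,0,255],[-0.24,0.27,0,0,0,0,255],[-0.29,0.21,0,0,0,0,255],[-0.32,0.15,0,0,0,0,255],[-0.35,0.08,0,0,0,0,255],[-0.36,0,0,0,0,0,255],[-0.35,-0.07,0,0,0,0,255],[0,0,0,0,0,0,255]]])

```text
time_s: 14.8
eef_pos: [0.5401, -0.1885, 0.2998]
eef_rot: [0.001, 0.993, 0.117, 0.001]
wrist_force: [-0.5, -0.7, 8.4]
opening: 0.239
```

```bash
python3 -c "
from h import *
import h; h.R=.0855
arc([12]*9,zt=.299)"
```

```text
t 14.8 phi 264.5 R 0.0845 z 0.2998 open 0.239 resist -0.39 radial 0.75 fz 8.4
[[-0.33, -0.13, 0.02, 0, 0, 0, 255], [-0.29, -0.22, -0.0, 0, 0, 0, 255], [-0.23, -0.27, -0.0, 0, 0, 0, 255], [-0.17, -0.31, -0.0, 0, 0, 0, 255], [-0.1, -0.34, -0.0, 0, 0, 0, 255], [-0.03, -0.36, -0.0, 0, 0, 0, 255], [0.04, -0.35, -0.0, 0, 0, 0, 255], [0.12, -0.34, -0.0, 0, 0, 0, 255], [0.18, -0.31, -0.0, 0, 0, 0, 255]]
```

Emit:
drive_tool(commands=[[[-0.33,-0.13,-0.02,0,0,0,255],[-0.29,-0.22,0,0,0,0,255],[-0.23,-0.27,0,0,0,0,255],[-0.17,-0.31,0,0,0,0,255],[-0.1,-0.34,0,0,0,0,255],[-0.03,-0.36,0,0,0,0,255],[0.04,-0.35,0,0,0,0,255],[0.12,-0.34,0,0,0,0,255],[0.18,-0.31,0,0,0,0,255],[0,0,0,0,0,0,255]]])

```text
time_s: 15.8
eef_pos: [0.4717, -0.0686, 0.3]
eef_rot: [0.001, 0.993, 0.119, 0.002]
wrist_force: [5.6, -2.7, -2.6]
opening: 0.241
```

```bash
python3 - <<'E'
from h import *
import h; h.R=.0855
arc([10]*9,zt=.300)
X=cloud(cam("top")); s=X[170:235,200:340].reshape(-1,3); 
for xx in (.555,.565): q=s[(abs(s[:,0]-xx)<.008)&(s[:,2]>.06)&(s[:,2]<.085)]; y=np.unique((q[:,1]*500).astype(int)*2); print(y)
E
```

```text
t 15.8 phi 154.9 R 0.0844 z 0.3 open 0.241 resist 0.09 radial -6.22 fz -2.6
[[0.19, -0.23, -0.0, 0, 0, 0, 255], [0.24, -0.18, -0.0, 0, 0, 0, 255], [0.27, -0.13, -0.0, 0, 0, 0, 255], [0.29, -0.08, -0.0, 0, 0, 0, 255], [0.3, -0.03, -0.0, 0, 0, 0, 255], [0.3, 0.02, -0.0, 0, 0, 0, 255], [0.29, 0.07, -0.0, 0, 0, 0, 255], [0.27, 0.12, -0.0, 0, 0, 0, 255], [0.25, 0.17, -0.0, 0, 0, 0, 255]]
[ 12  14  16  18  20  32  34  36  38  40  42  44  46  48  50  52  54  56
  58  60  62  64  66  68  70  72  74  76  78  80  94  96  98 100 102 104
 106 108 110 112 114 126 128 130 134 136 138]
[-130 -128 -126 -124 -122 -120 -118    8   10   12   14   16   18   20
   32   34   36   38   40   42   44   46   48   50   52   54   56   58
   60   62   64   66   68   70   72   74   76   78   80   92   94   96
   98  100  102  104  106  108  110  112  114  124  126  128  130  132
  134  136  138]
```

Jaw pad front is now at y ≈ 22 mm, as predicted. About 23 mm (205°) remains to firm contact.

Emit:
drive_tool(commands=[[[0.19,-0.23,0,0,0,0,255],[0.24,-0.18,0,0,0,0,255],[0.27,-0.13,0,0,0,0,255],[0.29,-0.08,0,0,0,0,255],[0.3,-0.03,0,0,0,0,255],[0.3,0.02,0,0,0,0,255],[0.29,0.07,0,0,0,0,255],[0.27,0.12,0,0,0,0,255],[0.25,0.17,0,0,0,0,255],[0,0,0,0,0,0,255]]])

```text
time_s: 16.85
eef_pos: [0.5859, -0.027, 0.3004]
eef_rot: [-0.001, 0.993, 0.118, 0.002]
wrist_force: [2.8, 7.5, 7.0]
opening: 0.245
```

```bash
python3 - <<'E'
from h import *
import h; h.R=.0855
arc([8]*8,zt=.300)
E
```

```text
t 16.85 phi 64.0 R 0.0861 z 0.3004 open 0.245 resist 0.73 radial 7.94 fz 7.0
[[0.16, 0.17, 0.01, 0, 0, 0, 255], [0.15, 0.19, -0.0, 0, 0, 0, 255], [0.12, 0.21, -0.0, 0, 0, 0, 255], [0.09, 0.22, -0.0, 0, 0, 0, 255], [0.06, 0.23, -0.0, 0, 0, 0, 255], [0.03, 0.24, -0.0, 0, 0, 0, 255], [-0.01, 0.24, -0.0, 0, 0, 0, 255], [-0.04, 0.24, -0.0, 0, 0, 0, 255]]
```

Emit:
drive_tool(commands=[[[0.16,0.17,0,0,0,0,255],[0.15,0.19,0,0,0,0,255],[0.12,0.21,0,0,0,0,255],[0.09,0.22,0,0,0,0,255],[0.06,0.23,0,0,0,0,255],[0.03,0.24,0,0,0,0,255],[-0.01,0.24,0,0,0,0,255]]])

```text
time_s: 17.55
eef_pos: [0.6334, -0.0931, 0.3016]
eef_rot: [-0.0, 0.993, 0.118, 0.004]
wrist_force: [8.6, 3.3, 6.3]
opening: 0.241
```

```bash
python3 - <<'E'
from h import *
import h; h.R=.0855
arc([4]*8,zt=.300)
E
```

```text
t 17.55 phi 7.6 R 0.0859 z 0.3016 open 0.241 resist 2.16 radial 8.99 fz 6.3
[[-0.02, 0.12, 0.03, 0, 0, 0, 255], [-0.02, 0.12, -0.0, 0, 0, 0, 255], [-0.03, 0.11, -0.0, 0, 0, 0, 255], [-0.04, 0.11, -0.0, 0, 0, 0, 255], [-0.05, 0.11, -0.0, 0, 0, 0, 255], [-0.06, 0.11, -0.0, 0, 0, 0, 255], [-0.06, 0.1, -0.0, 0, 0, 0, 255], [-0.07, 0.1, -0.0, 0, 0, 0, 255]]
```

Emit:
drive_tool(commands=[[[0.01,0.12,0,0,0,0,255],[-0.02,0.12,0,0,0,0,255],[-0.03,0.11,0,0,0,0,255],[-0.04,0.11,0,0,0,0,255],[-0.05,0.11,0,0,0,0,255]]])

```text
time_s: 18.05
eef_pos: [0.6328, -0.123, 0.3011]
eef_rot: [0.0, 0.993, 0.118, 0.003]
wrist_force: [6.3, 1.9, 6.3]
opening: 0.242
```

```bash
python3 - <<'E'
from h import *
import h; h.R=.0865
arc([4]*5,zt=.3010)
E
```

```text
t 18.05 phi 347.6 R 0.0866 z 0.3011 open 0.242 resist 3.18 radial 5.79 fz 6.3
[[-0.06, 0.11, 0.0, 0, 0, 0, 255], [-0.06, 0.1, -0.0, 0, 0, 0, 255], [-0.07, 0.1, -0.0, 0, 0, 0, 255], [-0.08, 0.09, -0.0, 0, 0, 0, 255], [-0.08, 0.09, -0.0, 0, 0, 0, 255]]
```

Emit:
drive_tool(commands=[[[-0.06,0.11,0,0,0,0,255],[-0.06,0.1,0,0,0,0,255],[-0.07,0.1,0,0,0,0,255]]])

```text
time_s: 18.35
eef_pos: [0.6269, -0.1404, 0.3009]
eef_rot: [0.0, 0.993, 0.118, 0.002]
wrist_force: [4.6, 0.3, 6.5]
opening: 0.242
```

```bash
python3 - <<'E'
from h import *
import h; h.R=.0865
arc([4]*5,zt=.3010)
E
```

```text
t 18.35 phi 335.4 R 0.0866 z 0.3009 open 0.242 resist 2.13 radial 4.04 fz 6.5
[[-0.08, 0.09, -0.0, 0, 0, 0, 255], [-0.08, 0.09, -0.0, 0, 0, 0, 255], [-0.09, 0.08, -0.0, 0, 0, 0, 255], [-0.1, 0.07, -0.0, 0, 0, 0, 255], [-0.1, 0.07, -0.0, 0, 0, 0, 255]]
```

Total 578°, still free-running. Continuing in small steps.

Emit:
drive_tool(commands=[[[-0.08,0.09,0,0,0,0,255],[-0.08,0.09,0,0,0,0,255],[-0.09,0.08,0,0,0,0,255]]])

```text
time_s: 18.65
eef_pos: [0.6175, -0.1561, 0.3008]
eef_rot: [0.0, 0.993, 0.118, 0.002]
wrist_force: [3.7, 0.2, 6.0]
opening: 0.24
```

```bash
python3 - <<'E'
from h import *
import h; h.R=.0865
arc([3]*5,zt=.3010)
E
```

```text
t 18.65 phi 323.3 R 0.0865 z 0.3008 open 0.24 resist 2.38 radial 2.79 fz 6.0
[[-0.07, 0.06, -0.0, 0, 0, 0, 255], [-0.07, 0.05, -0.0, 0, 0, 0, 255], [-0.08, 0.05, -0.0, 0, 0, 0, 255], [-0.08, 0.04, -0.0, 0, 0, 0, 255], [-0.08, 0.04, -0.0, 0, 0, 0, 255]]
```

Emit:
drive_tool(commands=[[[-0.07,0.06,0,0,0,0,255],[-0.07,0.05,0,0,0,0,255],[-0.08,0.05,0,0,0,0,255]]])

```text
time_s: 18.95
eef_pos: [0.6085, -0.1663, 0.3006]
eef_rot: [0.0, 0.993, 0.118, 0.002]
wrist_force: [3.0, -0.2, 5.9]
opening: 0.242
```

```bash
python3 - <<'E'
from h import *
import h; h.R=.0865
arc([3]*5,zt=.3010)
X=cloud(cam("top")); s=X[170:235,200:340].reshape(-1,3); 
for xx in (.555,.57): q=s[(abs(s[:,0]-xx)<.008)&(s[:,2]>.06)&(s[:,2]<.085)]; y=np.unique((q[:,1]*1000).astype(int)); print(y[y>20])
E
```

```text
t 18.95 phi 314.3 R 0.0865 z 0.3006 open 0.242 resist 1.97 radial 2.26 fz 5.9
[[-0.08, 0.04, -0.01, 0, 0, 0, 255], [-0.08, 0.04, -0.0, 0, 0, 0, 255], [-0.08, 0.04, -0.0, 0, 0, 0, 255], [-0.09, 0.03, -0.0, 0, 0, 0, 255], [-0.09, 0.03, -0.0, 0, 0, 0, 255]]
[ 22  23  25  27  29  30  32  34  35  37  39  41  42  44  46  47  49  51
  54  56  58  59  61  63  65  66  67  68  70  71  72  73  75  77  78  80
  82  83  84  85  87  89  90  92  94  95  96  97  98 100 102 103 104 105
 107 109 110 111 112 114 115 126 127 128 129 131 133 134 136 139]
[ 22  24  25  27  29  31  32  34  36  37  38  39  41  44  46  47  49  51
  53  54  56  58  60  61  62  63  65  66  67  68  70  72  74  75  77  78
  79  80  82  84  85  87  89  90  92  93  94  95  97  98  99 100 102 104
 105 107 109 110 111 112 114 115 119 121 122 123 124 126 128 129 131 133
 134 135 136 138 139 140]
```

Emit:
drive_tool(commands=[[[-0.08,0.04,0,0,0,0,255],[-0.08,0.04,0,0,0,0,255]]])

```text
time_s: 19.2
eef_pos: [0.6018, -0.1719, 0.3006]
eef_rot: [-0.0, 0.993, 0.118, 0.002]
wrist_force: [4.2, 1.6, 6.6]
opening: 0.237
```

```bash
python3 - <<'E'
from h import *
import h; h.R=.0865
arc([3]*5,zt=.3006)
E
```

```text
t 19.2 phi 308.4 R 0.0862 z 0.3006 open 0.237 resist 4.31 radial 1.39 fz 6.6
[[-0.08, 0.04, 0.0, 0, 0, 0, 255], [-0.08, 0.03, -0.0, 0, 0, 0, 255], [-0.09, 0.03, -0.0, 0, 0, 0, 255], [-0.09, 0.02, -0.0, 0, 0, 0, 255], [-0.09, 0.02, -0.0, 0, 0, 0, 255]]
```

Emit:
drive_tool(commands=[[[-0.08,0.04,0,0,0,0,255]]])

```text
time_s: 19.3
eef_pos: [0.5984, -0.1746, 0.3005]
eef_rot: [-0.0, 0.993, 0.118, 0.002]
wrist_force: [4.5, 3.1, 5.8]
opening: 0.24
```

```bash
python3 - <<'E'
from h import *
import h; h.R=.0865
arc([3]*3,zt=.3006)
E
```

```text
t 19.3 phi 305.6 R 0.0863 z 0.3005 open 0.24 resist 5.43 radial 0.09 fz 5.8
[[-0.08, 0.04, -0.0, 0, 0, 0, 255], [-0.09, 0.03, -0.0, 0, 0, 0, 255], [-0.09, 0.02, -0.0, 0, 0, 0, 255]]
```

Emit:
drive_tool(commands=[[[-0.08,0.04,0,0,0,0,255]]])

```text
time_s: 19.4
eef_pos: [0.5949, -0.1772, 0.3004]
eef_rot: [-0.001, 0.993, 0.118, 0.002]
wrist_force: [4.0, 4.9, 5.1]
opening: 0.243
```

```bash
python3 - <<'E'
from h import *
import h; h.R=.0865
arc([2]*2,zt=.3006)
E
```

```text
t 19.4 phi 302.7 R 0.0865 z 0.3004 open 0.243 resist 5.99 radial -1.99 fz 5.1
[[-0.06, 0.02, -0.0, 0, 0, 0, 255], [-0.06, 0.02, -0.0, 0, 0, 0, 255]]
```

6.0 N along the path, inside the 5–8 N firm band. I'll stop, hold briefly, release and retreat upwards.

Emit:
drive_tool(commands=[[[0,0,0,0,0,0,255],[0,0,0,0,0,0,255],[0,0,0,0,0,0,120],[0,0,0,0,0,0,0],[0,0,0,0,0,0,0],[0,0,0,0,0,0,0],[0,0,0,0,0,0,0],[0,0,0,0,0,0,0]]])

```text
time_s: 20.2
eef_pos: [0.5938, -0.1784, 0.299]
eef_rot: [-0.0, 0.993, 0.118, -0.0]
wrist_force: [-0.4, 0.3, -0.7]
opening: 1.0
```

Emit:
drive_tool(commands=[[[0,0,-0.2,0,0,0,0],[0,0,-0.4,0,0,0,0],[0,0,-0.6,0,0,0,0],[0,0,-0.6,0,0,0,0],[-0.8,0,-0.3,0,0,0,0],[-0.8,0,0,0,0,0,0],[-0.8,0,0,0,0,0,0],[0,0,0,0,0,0,0],[0,0,0,0,0,0,0],[0,0,0,0,0,0,0]]])

```text
time_s: 21.2
eef_pos: [0.4779, -0.2066, 0.4051]
eef_rot: [0.0, 0.993, 0.118, 0.001]
wrist_force: [-0.1, -0.3, -0.3]
opening: 1.003
```

```bash
python3 - <<'E'
from h import *
o=obs(); print(o["eef_pos"],o["time_s"],o["wrist_force"],o["opening"])
c=cam("wrist"); save(c,"w4"); X=cloud(c); Z=X[...,2]
d=np.hypot(X[...,0]-.548,X[...,1]+.104)
for lo,hi,r in[(.134,.150,.03),(.155,.175,.12),(.102,.116,.032)]:
    k=(Z>lo)&(Z<hi)&(d<r); P=X[k]
    if len(P)<20: print(len(P)); continue
    A=np.c_[P[:,:2]-P[:,:2].mean(0),np.ones(len(P))]; print(k.sum(),P.mean(0).round(4),cv2.minAreaRect((P[:,:2]*1000).astype(np.float32)),np.linalg.lstsq(A,P[:,2],rcond=None)[0].round(4))
E
```

```text
[ 0.47785774 -0.20658843  0.40506555] 21.2 [-0.14824909 -0.27121033 -0.28322116] 1.0025316674280773
2040 [ 0.5509 -0.1089  0.1417] ((550.8186645507812, -107.94309997558594), (28.22629737854004, 28.041107177734375), 42.789432525634766) [-0.0439  0.1017  0.1417]
436 [ 0.6039 -0.1729  0.1566] ((603.3828735351562, -173.07864379882812), (8.717687606811523, 18.910722732543945), 13.444012641906738) [0.0233 0.057  0.1566]
1488 [ 0.5518 -0.118   0.1092] ((547.4144287109375, -116.0198974609375), (34.94233322143555, 55.69041061401367), 83.46179962158203) [-0.0487  0.0794  0.1092]
```

View pics/w4.png

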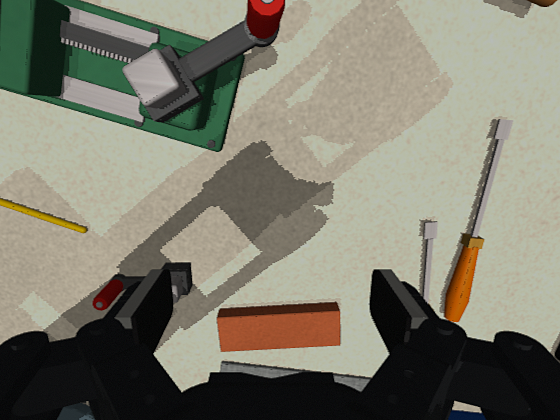

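The crank is on the shaft with the boss top still at 0.1417. The fitted lean looks a bit larger, so I'll measure it more robustly, together with the blank and jaw.

```bash
python3 - <<'E'
from h import *
def fit(P,n):
    m=np.ones(len(P),bool)
    for _ in range(8):
        c=P[m].mean(0); w=np.linalg.svd(P[m]-c,full_matrices=False)[2][2]; r=(P-c)@w; m=abs(r)<max(.0012,0*r.std())
    print(n,m.sum(),c.round(4),"tilt",np.degrees(np.arccos(abs(w[2]))).round(2),"dir",(w*np.sign(w[2])).round(3))
for nm in("wrist","top","scene"):
    X=cloud(cam(nm)); Z=X[...,2]; q=X-[.5505,-.108,0]; a=np.radians(-53); u=q[...,0]*np.cos(a)+q[...,1]*np.sin(a); v=-q[...,0]*np.sin(a)+q[...,1]*np.cos(a)
    k=(abs(u)<.011)&(abs(v)<.011)&(Z>.13)&(Z<.155)
    if k.sum()>20: fit(X[k],nm+" boss")
    k=(u>.065)&(u<.11)&(abs(v)<.02)&(Z>.13)
    if k.any(): print(nm,"handle",np.percentile(Z[k],[50,90,98]).round(4),"xy top",X[k][Z[k]>np.percentile(Z[k],70)].mean(0).round(4))
    k=(np.abs(X[...,0]-.556)<.035)&(X[...,1]>.03)&(X[...,1]<.1)&(Z>.06)&(Z<.075)
    if nm!="wrist":
        fit(X[k],nm+" blank"); s=X[(np.abs(X[...,0]-.56)<.02)&(X[...,1]>-.02)&(X[...,1]<.12)&(Z>.055)&(Z<.086)]; b=[(y,round(float(np.median(s[abs(s[:,1]-y/1000)<.0015,2])*1000)) if (abs(s[:,1]-y/1000)<.0015).any() else 0) for y in range(0,112,4)]; print(b)
im=cam("top"); I=im["pixels"][160:240,195:345,::-1]; cv2.imwrite("pics/t9.png",cv2.resize(I,None,fx=5,fy=5,interpolation=cv2.INTER_CUBIC))
E
```

```text
wrist boss 1158 [ 0.5506 -0.108   0.1423] tilt 5.69 dir [ 0.071 -0.069  0.995]
wrist handle [0.1539 0.1572 0.1582] xy top [ 0.6037 -0.172   0.157 ]
top boss 47 [ 0.5519 -0.1084  0.141 ] tilt 6.12 dir [ 0.04  -0.099  0.994]
top handle [0.1534 0.157  0.1586] xy top [ 0.6074 -0.1714  0.1567]
top blank 237 [0.5575 0.0691 0.0705] tilt 1.98 dir [-0.035  0.001  0.999]
[(0, 0), (4, 0), (8, 73), (12, 78), (16, 78), (20, 78), (24, 79), (28, 78), (32, 79), (36, 76), (40, 76), (44, 75), (48, 70), (52, 71), (56, 71), (60, 71), (64, 72), (68, 71), (72, 72), (76, 72), (80, 70), (84, 70), (88, 70), (92, 70), (96, 78), (100, 78), (104, 78), (108, 79)]
scene boss 21 [ 0.553  -0.1078  0.1404] tilt 7.07 dir [0.119 0.031 0.992]
scene handle [0.1523 0.1575 0.1601] xy top [ 0.6132 -0.1727  0.1572]
scene blank 117 [0.56   0.0657 0.0702] tilt 1.22 dir [ 0.021 -0.     1.   ]
[(0, 0), (4, 0), (8, 76), (12, 77), (16, 79), (20, 77), (24, 77), (28, 79), (32, 77), (36, 76), (40, 75), (44, 72), (48, 68), (52, 69), (56, 71), (60, 71), (64, 71), (68, 71), (72, 71), (76, 71), (80, 70), (84, 72), (88, 71), (92, 74), (96, 79), (100, 79), (104, 78), (108, 77)]
```

View pics/t9.png

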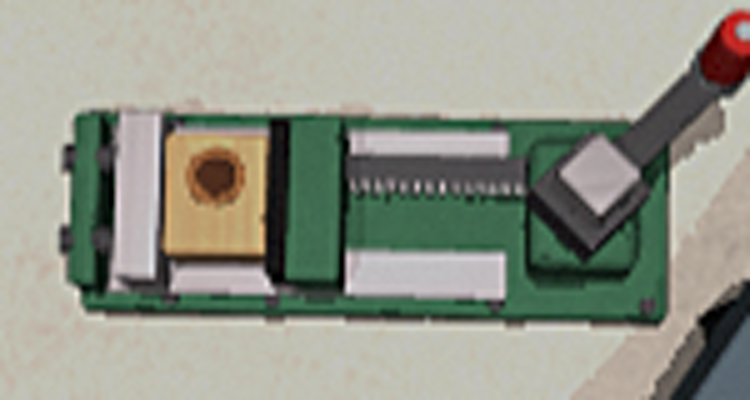

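The top view shows the blank seated between the black pad and the back jaw, flat and centred. The crank is home with its handle at upper right. Its lean is about 4–6° of socket play, below the 8° limit, and the robot is clear. Handing in.

```bash
python3 -c "
from h import *
print(obs()['wrist_force'],obs()['time_s'],ctrl.hand_in())"
```

```text
the job is handed in; nothing more can be done
[0.22124835 0.52527256 0.64113521] 21.45 None
```

The blank is clamped and the job is handed in at 21.5 s. I fitted the larger crank fully down on the shaft and wound it clockwise about 610°. I stopped at about 6 N along the path at the handle, within the 5–8 N firm range, then let go and backed away.

**Last checks:**
- **Fit:** the boss top is at 0.1417 m (0.141 m when home), so the crank is fully down.
- **Blank:** it lies flat against the back jaw, near the vise's middle line, with its top at 0.0705 m. The jaw pad is up against it.
- **Robot:** wrist force is about zero, so it is touching nothing.

**Uncertain points:**
- **Lean:** the released crank leans towards its handle with the socket play. The boss offset and handle height suggest about 3.5–4°. The depth-plane fits read 5.7° and 6.1°, and a noisy one 7.1°, all under the 8° limit.
- **Clamping force:** I inferred it from the handle resistance and did not measure it directly. It is about 50 N from the force and up to about 80 N from the angle turned after contact.
- **Winding:** early on the gripper briefly pressed the handle down with about 18 N. I eased it.

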